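# Hold the indexing plunger clear

### The job

The brass collar on the indexing table has to go round to its next rivet hole. One of the table's two spring plungers is parked up, the other is seated in the dividing plate: find the seated one, take it by its knob, pull it straight up as far as it goes and keep it there, so that I can turn the plate and you can let the pin drop into the next hole when I say. Finish still holding the knob fully up; leave the turning of the plate to me, leave the other plunger parked, and do not disturb the hammer, the brass finial or the tin on the bench.

Things in the scene. Friction and masses are not known exactly. Their poses are not given: they have to be found in the camera images.
- indexer: Grey indexing table on the bench: bed 170 x 320 x 16 mm, round base, steel dividing plate (210 mm across, top z 74 mm), on each side a bracket (to 143 mm out, top z 104 mm) with an upright spring plunger over the plate. Origin: bed underside, on the plate axis; z up, y to the left bracket. Plungers at y +92 (left), -80 mm (right), x 0. Collar and clamp: radius 68 mm, top z 161 mm.
- knob_1: Black mushroom knob of one plunger (on the left or the right arm): 29 mm across from 10 to 24 mm up, waist 21 mm below, 28 mm high. Origin: centre of underside; axes as the indexer. Underside at z = 127 mm when seated, about 140 mm when parked. Does not turn. Fingers should close along the indexer's x (60 mm free each side). Below it: sleeve 24 mm wide, top z 126 mm; arm top z 104 mm.
- knob_2: Black mushroom knob of the other plunger (on the left or the right arm): 29 mm across from 10 to 24 mm up, waist 21 mm below, 28 mm high. Origin: centre of underside; axes as the indexer. Underside at z = 127 mm when seated, about 140 mm when parked. Does not turn. Fingers should close along the indexer's x (60 mm free each side). Below it: sleeve 24 mm wide, top z 126 mm; arm top z 104 mm.
- plunger_1 (a joint): Lift of knob_1, m, straight up: 0 = pin seated 9 mm deep in the dividing plate; about 0.0135 = parked, its cross-pin resting on the sleeve's rim; 0.015 = fully up against its stop. A spring pushes it down, 7 N seated, 15 N fully up; let go, it snaps back into its hole. At the start one plunger is seated, the other parked; which arm has which differs from job to job.
- plunger_2 (a joint): Lift of knob_2, m, straight up: 0 = pin seated 9 mm deep in the dividing plate; about 0.0135 = parked, its cross-pin resting on the sleeve's rim; 0.015 = fully up against its stop. A spring pushes it down, 7 N seated, 15 N fully up; let go, it snaps back into its hole. At the start one plunger is seated, the other parked; which arm has which differs from job to job.
- plate (a joint): Angle of the dividing plate with the collar clamped on it, rad, 0 at the start. The seated pin locks it; with both pins out it turns when pushed with about 0.4 N m.
- hammer: Loose hammer, 280 mm long, wooden handle, lying on the bench beyond the table's far side. Bystander. Origin: underside, below the middle of its length.
- finial: Loose turned brass finial, 48 mm across, 84 mm high, standing on the bench on the robot's side of the indexing table. Bystander. Origin: centre of its underside.
- tin: Loose closed steel tin, 72 mm across, 95 mm high, standing on the bench to the left of the indexing table. Bystander. Origin: centre of its underside.

How it is judged:
By the outcome, as a careful person would: the job done as asked, in the order asked, and still so for the second after the job is handed in, while the arm keeps its last pose, push and grip.
It also fails if it takes over 29 s, if anything falls off the work surface, if the arm or the gripper's body presses on something with over 40 N, if the wrist force passes 120 N, or if a joint passes its speed limit or range.

### The arm

A 6-joint arm with a two-finger parallel gripper is mounted at the origin on the work surface. World frame = base frame: x ahead of the robot, y to its left, z up, the work surface at z = 0. Lengths are in m, angles in rad, forces in N, time in s.
With the tool pointing down it reaches from about 0.375 to 0.9 m from the base axis. Payload 3.1 kg.
Tool frame: the origin (TCP) lies between the finger pads; the fingertips stand robot.tip_extent ahead of it and the grasp point (between the pads) lies 3 mm ahead of it (robot.tip_extent is the distance from the TCP to the fingertips, in m); z points along the fingers, x is the direction in which the jaws open and shut, and the axes are right-handed (so a half turn about z gives the same grasp; the last joint's range is limited). The gripper opens to 87 mm and grips with 3 to 60 N. Pads are 19 mm wide; open, the fingers measure 117 mm over their backs; the gripper's body (75 mm by 190 mm) begins 51 mm behind the grasp point.
Start: joints at [-1.478, 0.527, 1.433, -0, 1.181, -0.178], TCP at [0.168, -0.602, 0.245] pointing down, gripper open.
Joint ranges: [-3.08, 3.08], [-0.75, 2.2], [0.22, 2.44], [-1.43, 4.57], [0, 2.65], [-2.85, 2.85]. Speed limits (rad/s): [2.79, 2.79, 3.14, 3.14, 3.14, 3.14].

### API

Orientations are given as a unit quaternion [x, y, z, w].
In Python, from rig import robot, cams gives the robot as it stands.
- The arm moves only by the tool carry_out, never from a script. Its argument "steps" is a list of rows, each a list of 3 entries, a list of its own where there are three numbers: the shift along the world's x, y, z in cm, then the turn about the world's z in degrees, then the closure, from 0 (fully open) to 1 (shut). In form: [[[dx, dy, dz], spin, fingers], ...]. A call has 1 to 10 rows; each row shifts and turns the pose as measured when the row begins; what a row does not reach is not made up. A row lasts 1/10 s, in which the tool goes at most 50 mm and 8.59 degrees, less where a joint would pass 70% of its speed; a pose out of reach is approached as far as the arm can. A call with a gripper value outside its range is refused whole. The fingers move at their own pace and stop on an object; "squeeze" is the grip in N (left out, the last holds). Time passes only in rows, so rows that do not move let the fingers close. It gives the time, the measured TCP pose, the force and the opening at its end, in the units of the state.
- robot.get_obs(): the state, without advancing time (a new reading comes with each control period).
- cams.camera(name): name is "scene" or "top" or "wrist"; returns a dict with "pixels" (384x512x3 uint8, red, green, blue), "fx", "fy", "cx", "cy" (pixels), "k1" (the pictures are not rectified: a ray, as slopes to the right and down, at radius r is drawn at 1 + k1 r^2 times it, then the intrinsics apply), "eye" and "rotation" of the camera in the world. Camera axes: x right, y up, looking along -z (the intrinsics and any distortion apply to the point x, -y, -z); pixel columns grow to the right and rows downward; lengths in m; the calibration is good to about 2 mm. A picture is of the moment at which its call begins. There is no depth.
- robot.hand_in(): hands the job in, once; it reports no verdict.
The state is a dict: "time": time; "q": joint angles; "joint_velocities": joint speeds; "joint_torque": joint torques, N m; "position": TCP position; "tool_rot": TCP orientation; "ft_force": force on the tool from outside, world axes, zero at the start; "moment": the same for the moment, N m; "grip_width": finger opening in m.
Only numpy, scipy, OpenCV 4.12 (cv2) and the standard library are available. Lean on these libraries where they do the work, as an engineer would, in place of code of your own. Each camera call takes 0.05 s, during which the arm holds its last target. There are 200 camera calls.

## Working session

There is one attempt and no reset: what is moved stays moved. The work goes in short steps, Python scripts to look and compute and a tool call to move; the robot and the scene stay as the last step left them, time stands still between calls to the robot, and variables do not carry over. Pictures are saved under pics/ and viewed, about 8 in all and at most 12, crops included, and the job is handed in when it is done.

Besides the shell and the picture viewer there is one more tool, called as name(argument=value, ...) on one line, values as JSON. carry_out: Moves the arm, as the interface text tells. Its arguments: {"type":"object","properties":{"steps":{"type":"array"},"squeeze":{"type":"number"}},"required":["steps"]}

```bash
mkdir -p pics
cat > h.py <<'E'
import numpy as np, cv2
from rig import robot, cams
def ray(c,u,v):
    K=np.array([[c['fx'],0,c['cx']],[0,c['fy'],c['cy']],[0,0,1]],float)
    p=cv2.undistortPoints(np.array([[[u,v]]],float),K,np.array([c['k1'],0,0,0.]))[0,0]
    d=np.array(c['rotation'])@np.array([p[0],-p[1],-1.]); return np.array(c['eye']),d/np.linalg.norm(d)
def onz(c,u,v,z):
    e,d=ray(c,u,v); return e+d*(z-e[2])/d[2]
def proj(c,P):
    q=np.array(c['rotation']).T@(np.array(P)-c['eye']); x,y=q[0]/-q[2],-q[1]/-q[2]
    s=1+c['k1']*(x*x+y*y); return c['fx']*x*s+c['cx'],c['fy']*y*s+c['cy']
def snap(n,f):
    c=cams.camera(n); cv2.imwrite('pics/'+f,c['pixels'][:,:,::-1]); np.save('pics/'+f+'.npy',c,allow_pickle=True); return c
def load(f): return np.load('pics/'+f+'.npy',allow_pickle=True).item()
E
python3 - <<'E'
from h import *
for n in ('scene','top'):
    c=snap(n,n+'0.png'); print(n,c['eye'],c['k1'],c['fx'])
o=robot.get_obs(); print(o['time'],o['position'],o['tool_rot'],o['ft_force'],robot.tip_extent,o['grip_width'])
a=cv2.imread('pics/scene0.png');b=cv2.imread('pics/top0.png')
E
```

```text
scene [1.2270265  0.42593368 0.80748945] -0.024094180996364373 499.6949679523796
top [0.56234328 0.08808416 0.76291081] -0.10223728718142439 364.7005475386842
0.1 [ 0.16776622 -0.60142712  0.24370124] [ 7.96380814e-01 -6.04794751e-01 -6.40400926e-04 -7.05924168e-04] [ 0.05467231 -0.13318079 -0.61395212] 0.022 0.08739192355262483
```

View pics/scene0.png

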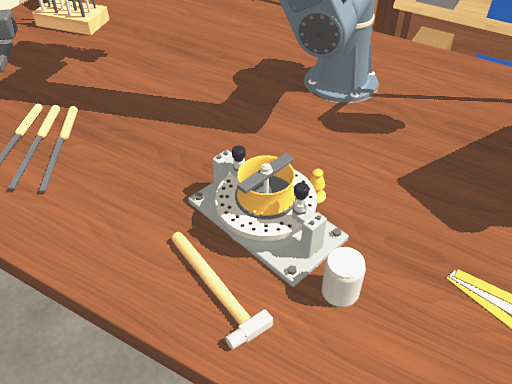

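View pics/top0.png

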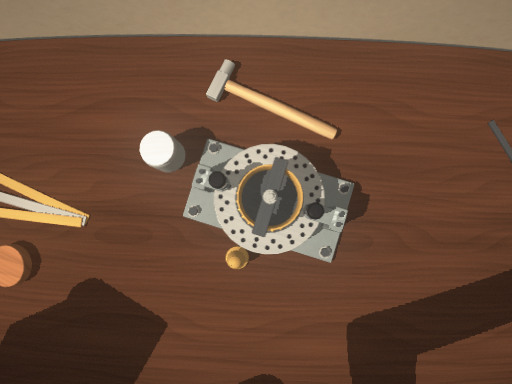

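The scene view shows the right knob at (238,153) and the left knob at (302,191). In the top view, the left knob is at (217,180), the right at (315,211), the finial at (237,258), the tin at (162,150), and the hammer lies on the far side. Next I triangulate the knobs.

Run:
```python
from h import *
cs,ct=load('scene0.png'),load('top0.png')
def blob(c,u,v,r=14):
    g=(c['pixels'].max(2)<50).astype(np.uint8)
    n,l,s,ce=cv2.connectedComponentsWithStats(g[v-r:v+r,u-r:u+r])
    k=1+np.argmax(s[1:,4]); return ce[k]+[u-r,v-r]+0.0, s[k]
bolts=[(214,148),(344,188),(195,211),(326,252)]
B=np.array([onz(ct,u,v,.02)[:2] for u,v in bolts]); print('bolts',B.round(4),B.mean(0))
ax=B[0]-B[1]+B[2]-B[3]; print('y axis deg',np.degrees(np.arctan2(ax[1],ax[0])))
for nm,s,t in (('L',(302,191),(217,180)),('R',(238,153),(315,211))):
    ps,ss=blob(cs,*s); pt,st=blob(ct,*t); print(nm,ps,ss,pt,st)
    e1,d1=ray(cs,*ps); e2,d2=ray(ct,*pt)
    k=np.linalg.lstsq(np.c_[d1,-d2],e2-e1,rcond=None)[0]; a,b=e1+k[0]*d1,e2+k[1]*d2
    print('tri',((a+b)/2).round(4),'gap',np.linalg.norm(a-b).round(4))
    for z in (.143,.156): print(z,'top',onz(ct,*pt,z).round(4),'scene',onz(cs,*ps,z).round(4))
for f,n,x,y,w,h in (('scene0.png','s',190,130,150,140),('top0.png','t',180,130,180,140)):
    cv2.imwrite(f'pics/c{n}.png',cv2.resize(cv2.imread('pics/'+f)[y:y+h,x:x+w],None,fx=4,fy=4,interpolation=cv2.INTER_CUBIC))
```

```text
Traceback (most recent call last):
  File "h.py", line 8, in onz
    e,d=ray(c,u,v); return e+d*(z-e[2])/d[2]
        ~~~^^^^^^^
  File "h.py", line 6, in ray
    d=np.array(c['rotation'])@np.array([p[0],-p[1],-1.]); return np.array(c['eye']),d/np.linalg.norm(d)
      ~~~~~~~~~~~~~~~~~~~~~~~^~~~~~~~~~~~~~~~~~~~~~~~~~~
ValueError: matmul: Input operand 1 has a mismatch in its core dimension 0, with gufunc signature (n?,k),(k,m?)->(n?,m?) (size 3 is different from 4)
```

```bash
sed -i "s/np.array(c\['rotation'\])/Rm(c)/; 2a from scipy.spatial.transform import Rotation\ndef Rm(c): return Rotation.from_quat(c['rotation']).as_matrix()" h.py
cat > m.py <<'E'
from h import *
cs,ct=load('scene0.png'),load('top0.png')
def blob(c,u,v,r=14):
    g=(c['pixels'].max(2)<50).astype(np.uint8)
    n,l,s,ce=cv2.connectedComponentsWithStats(g[v-r:v+r,u-r:u+r])
    k=1+np.argmax(s[1:,4]); return ce[k]+[u-r,v-r]+0.0, s[k]
bolts=[(214,148),(344,188),(195,211),(326,252)]
B=np.array([onz(ct,u,v,.02)[:2] for u,v in bolts]); print('bolts',B.round(4),B.mean(0))
ax=B[0]-B[1]+B[2]-B[3]; print('y axis deg',np.degrees(np.arctan2(ax[1],ax[0])))
for nm,s,t in (('L',(302,191),(217,180)),('R',(238,153),(315,211))):
    ps,ss=blob(cs,*s); pt,st=blob(ct,*t); print(nm,ps,ss,pt,st)
    e1,d1=ray(cs,*ps); e2,d2=ray(ct,*pt)
    k=np.linalg.lstsq(np.c_[d1,-d2],e2-e1,rcond=None)[0]; a,b=e1+k[0]*d1,e2+k[1]*d2
    print('tri',((a+b)/2).round(4),'gap',np.linalg.norm(a-b).round(4))
    for z in (.143,.156): print(z,'top',onz(ct,*pt,z).round(4),'scene',onz(cs,*ps,z).round(4))
for f,n,x,y,w,h in (('scene0.png','s',190,130,150,140),('top0.png','t',180,130,180,140)):
    cv2.imwrite(f'pics/c{n}.png',cv2.resize(cv2.imread('pics/'+f)[y:y+h,x:x+w],None,fx=4,fy=4,interpolation=cv2.INTER_CUBIC))
E
python3 m.py
```

```text
bolts [[ 0.6949  0.1906]
 [ 0.6197 -0.0787]
 [ 0.5639  0.2247]
 [ 0.4886 -0.0443]] [0.59176642 0.07308103]
y axis deg 74.38873669969281Traceback (most recent call last):
  File "m.py", line 11, in <module>
    ps,ss=blob(cs,*s); pt,st=blob(ct,*t); print(nm,ps,ss,pt,st)
                             ~~~~^^^^^^^
  File "m.py", line 6, in blob
    k=1+np.argmax(s[1:,4]); return ce[k]+[u-r,v-r]+0.0, s[k]
        ~~~~~~~~~^^^^^^^^^
    return _wrapfunc(a, 'argmax', axis=axis, out=out, **kwds)
    return bound(*args, **kwds)
ValueError: attempt to get argmax of an empty sequence
```

```bash
python3 - <<'E'
from h import *
for f,p in (('top0.png',(217,180)),('top0.png',(315,211)),('scene0.png',(302,191)),('scene0.png',(238,153))):
    print(load(f)['pixels'].max(2)[p[1]-12:p[1]+13:2,p[0]-12:p[0]+13:2])
E
sed -i 's/<50/<90/' m.py; python3 m.py
```

```text
[[168 167 157  87  98  99  98  98  96 115 215 215 214]
 [119 179 145  81  86  97  98  96 100 119 119 129 140]
 [138 224 168 152  62  57  56  56  83 120 107  56  62]
 [189 207 160  63  63  65  64  62  57  71 120  75  92]
 [200 184  81  61  66  62  64  62  63  53  89 124 124]
 [217 166  61  66  65  67  65  65  62  56  54  95 123]
 [213 161  64  66  67  66  65  64  65  57  60  86 108]
 [178 173  77  66  67  66  67  66  65  56  63  87  99]
 [173 173 146  66  68  68  67  64  58  54 101  84  88]
 [136 174 172 142  61  61  61  57  54 121 103  83  71]
 [ 83  83 100 119 160 116  72  82 123  98 115 101 104]
 [ 97  83  83  85  97 209 168 157 152 109 164 207 206]
 [167 157 140 159 162 210 211 210 203 205 210 212 215]]
[[108 121 120 120 117 118 104  55  73 119 120  92  93]
 [ 96 121 121 120 121 121 101  49  54 118 118  90  93]
 [103 119 116 100  78  53  49  45  72 120 118  91  93]
 [112  96  66  50  51  57  58  56  53  53 109  93  93]
 [110  86  72  53  58  58  57  57  57  51  81  92  85]
 [ 96  86  62  56  61  59  59  59  56  55  58  94  92]
 [ 97 103  53  62  60  59  60  59  57  57  52  95  93]
[... 1752 characters left out ...]
7 247 246]]
bolts [[ 0.6949  0.1906]
 [ 0.6197 -0.0787]
 [ 0.5639  0.2247]
 [ 0.4886 -0.0443]] [0.59176642 0.07308103]
y axis deg 74.38873669969281
L [300.82  190.285] [  6   4  16  19 200] [217.3255814  179.08139535] [  6   2  20  21 258]
tri [0.6176 0.1648 0.1576] gap 0.0018
0.143 top [0.6193 0.1658 0.143 ] scene [0.6035 0.1597 0.143 ]
0.156 top [0.6181 0.1642 0.156 ] scene [0.6157 0.165  0.156 ]
R [237.9939759  153.01807229] [  8   7  13  16 166] [314.70609319 209.50896057] [  3   1  22  21 279]
tri [ 5.717e-01 -5.000e-04  1.441e-01] gap 0.002
0.143 top [ 0.5721 -0.0016  0.143 ] scene [ 5.703e-01 -2.000e-04  1.430e-01]
0.156 top [5.719e-01 3.000e-04 1.560e-01] scene [0.5832 0.0081 0.156 ]
```

View pics/cs.png

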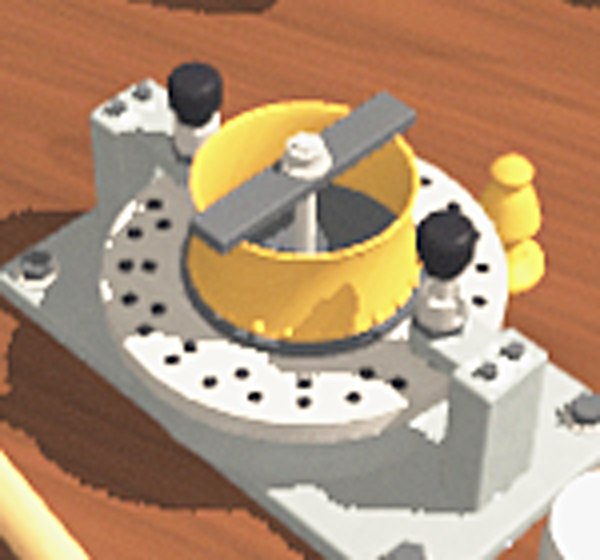

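Reading the heights: the left knob's centre is at about 0.158 (parked) and the right's at about 0.144, so the **right one is seated**. It is at about (0.571, -0.001), with indexer x at -15.6°. The close-up agrees, with more of the stem showing under the left knob. I'll approach from the robot's right, above everything.

carry_out(steps=[[[2.7,4,0.3],5.9,0.3],[[2.7,4,0.3],5.9,0.3],[[2.7,4,0],5.9,0.3],[[2.7,4,0],5.9,0.3],[[2.7,4,0],5.9,0.3],[[2.7,4,0],5.9,0.3],[[2.7,4,0],5.9,0.3],[[2.7,4,0],5.9,0.3],[[2.7,4,0],5.9,0.3],[[2.7,4,0],5.9,0.3]], squeeze=55)

```text
time: 1.1
position: [0.4393, -0.1918, 0.2462]
tool_rot: [0.993, -0.12, -0.001, -0.001]
ft_force: [0.8, -0.6, 0.4]
grip_width: 0.0611
```

```bash
cat > st.py <<'E'
from h import *
def st():
    o=robot.get_obs(); R=Rotation.from_quat(o['tool_rot']).as_matrix()
    print('t',round(o['time'],2),'p',np.round(o['position'],4),'jaw deg',np.degrees(np.arctan2(R[1,0],R[0,0])).round(2),'z',R[:,2].round(3),'F',np.round(o['ft_force'],1),'w',round(o['grip_width'],4))
if __name__=='__main__': st()
E
python3 st.py
```

```text
t 1.1 p [ 0.4393 -0.1918  0.2462] jaw deg -13.84 z [-0.001  0.001 -1.   ] F [ 0.8 -0.6  0.4] w 0.0611
```

carry_out(steps=[[[2.6,3.8,0],-0.4,0.3],[[2.6,3.8,0],-0.4,0.3],[[2.6,3.8,0],-0.4,0.3],[[2.6,3.8,0],-0.4,0.3],[[2.2,3.0,0],0,0.3],[[0,0,0],0,0.3],[[0,0,0],0,0.3]])

```text
time: 1.8
position: [0.5702, 0.0055, 0.2441]
tool_rot: [0.992, -0.129, -0.002, -0.001]
ft_force: [-0.3, -0.7, -0.3]
grip_width: 0.0605
```

Run:
```python
from st import *
st(); c=snap('wrist','w1.png'); print(c['eye'],proj(c,[.571,-.001,.155]),proj(c,[.571,-.001,.104]))
```

```text
t 1.8 p [0.5702 0.0055 0.2441] jaw deg -14.83 z [-0.003  0.003 -1.   ] F [-0.3 -0.7 -0.3] w 0.0605
[0.59078112 0.08466997 0.38517058] (np.float64(260.88929621143564), np.float64(205.63722884741765)) (np.float64(260.3001948777723), np.float64(185.8270945401695))
```

View pics/w1.png

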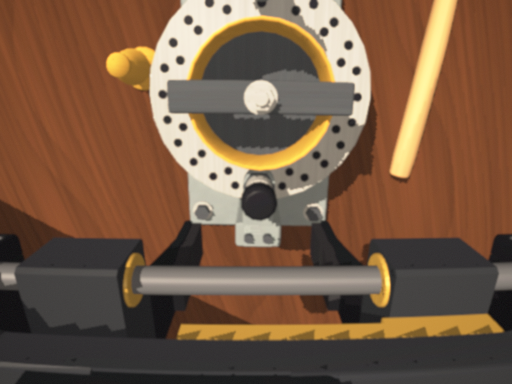

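The wrist view shows the knob at about (259,202), between the fingers in x. The bracket is at (258,233), and the bed edges are upright, so the jaws are lined up. I'll refine the position from this view.

Run:
```python
from h import *
c=load('w1.png'); g=(c['pixels'].max(2)<70).astype(np.uint8)[178:224,238:282]
n,l,s,ce=cv2.connectedComponentsWithStats(g); k=1+np.argmax(s[1:,4]); x,y,w,h,a=s[k]
print(x+238,y+178,w,h,a)
for r in range(l.shape[0]):
    q=np.where(l[r]==k)[0]
    if len(q): print(r+178,q[0]+238,q[-1]+238,end='; ')
for z in (.144,.151,.155): # bottom edge of blob & horizontal centre
    R=c['fx']*.0145/(c['eye'][2]-z); u=x+238+w/2; v=y+178+h-R
    print(z,R,onz(c,u,v,z).round(4))
```

```text
242 183 35 36 985
183 259 260; 184 253 264; 185 251 268; 186 250 269; 187 247 272; 188 246 273; 189 245 273; 190 245 273; 191 245 273; 192 245 274; 193 244 274; 194 244 274; 195 243 274; 196 243 275; 197 243 275; 198 242 275; 199 242 275; 200 242 276; 201 242 276; 202 242 276; 203 242 276; 204 242 276; 205 242 276; 206 242 276; 207 242 276; 208 243 275; 209 243 275; 210 244 275; 211 245 274; 212 245 273; 213 246 272; 214 247 271; 215 248 270; 216 250 269; 217 251 268; 218 253 263; 0.144 19.251958324594632 [5.702e-01 1.000e-04 1.440e-01]
0.151 19.827452092843846 [0.571 0.003 0.151]
0.155 20.17202179895013 [0.5714 0.0046 0.155 ]
```

Both measurements agree on about (0.571, -0.001). Moving down.

carry_out(steps=[[[0.1,-0.6,0],-0.8,0.3],[[0,0,-2.5],0,0.3],[[0,0,-2.5],0,0.3],[[0,0,-2.0],0,0.3],[[0,0,-1],0,0.3],[[0,0,0],0,0.3],[[0,0,0],0,0.3]])

```text
time: 2.55
position: [0.5688, -0.0116, 0.1637]
tool_rot: [0.989, -0.145, -0.001, -0.0]
ft_force: [-0.1, 0.5, 0.5]
grip_width: 0.0609
```

```bash
python3 st.py
```

```text
t 2.55 p [ 0.5688 -0.0116  0.1637] jaw deg -16.62 z [-0.001  0.001 -1.   ] F [-0.1  0.5  0.5] w 0.0609
```

carry_out(steps=[[[0.1,0.6,0],0.6,0.3],[[0,0,0],0,0.3],[[0,0,0],0,0.3]])

```text
time: 2.85
position: [0.5714, -0.0061, 0.1662]
tool_rot: [0.99, -0.139, 0.002, -0.0]
ft_force: [0.1, -0.3, -0.4]
grip_width: 0.0611
```

```bash
python3 st.py
```

```text
t 2.85 p [ 0.5714 -0.0061  0.1662] jaw deg -16.03 z [ 0.003 -0.    -1.   ] F [ 0.1 -0.3 -0.4] w 0.0611
```

carry_out(steps=[[[0,0.5,-0.8],0.3,0.3],[[0,0,-0.8],0,0.3],[[0,0,-0.2],0,0.3],[[0,0,0],0,0.3],[[0,0,0],0,0.3]])

```text
time: 3.35
position: [0.5716, 0.0002, 0.1472]
tool_rot: [0.991, -0.136, 0.002, -0.0]
ft_force: [0.8, -0.3, 0.2]
grip_width: 0.0609
```

Run:
```python
from st import *
st(); c=snap('scene','s2.png'); cv2.imwrite('pics/s2c.png',cv2.resize(c['pixels'][70:230,170:330,::-1],None,fx=3.5,fy=3.5,interpolation=cv2.INTER_CUBIC)); snap('wrist','w2.png')
```

```text
t 3.35 p [5.716e-01 2.000e-04 1.472e-01] jaw deg -15.62 z [ 0.004 -0.001 -1.   ] F [ 0.8 -0.3  0.2] w 0.0609
```

View pics/s2c.png

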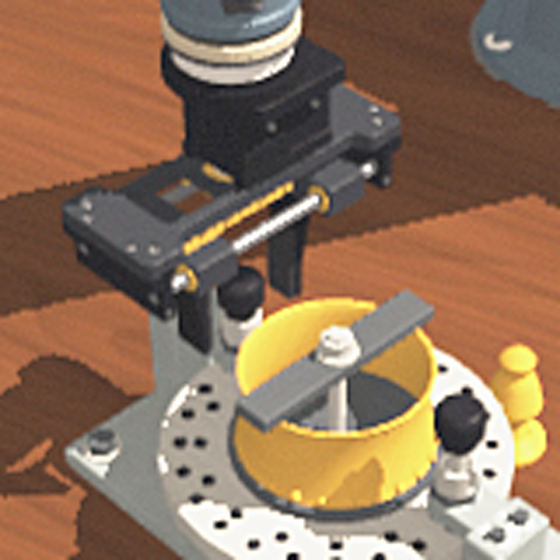

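View pics/w2.png

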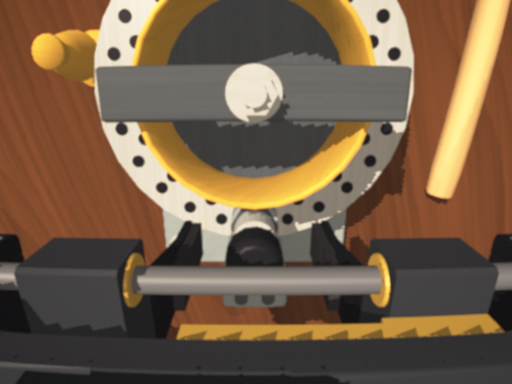

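In the scene crop the fingers straddle the right knob (240,290), with the left knob untouched at (462,420). In the wrist view the knob (254,250) sits centred between the finger edges at 200 and 313. Closing now.

carry_out(steps=[[[0,0,0],0,1],[[0,0,0],0,1],[[0,0,0],0,1],[[0,0,0],0,1],[[0,0,0],0,1],[[0,0,0],0,1]], squeeze=55)

```text
time: 4.05
position: [0.5705, 0.0002, 0.1479]
tool_rot: [0.991, -0.136, 0.001, -0.0]
ft_force: [1.1, -0.7, -1.0]
grip_width: 0.0274
```

```bash
python3 st.py
```

```text
t 4.05 p [5.705e-01 2.000e-04 1.479e-01] jaw deg -15.65 z [ 0.002  0.    -1.   ] F [ 1.1 -0.7 -1. ] w 0.0274
```

Gripped, with the opening at 27.4 mm. Lifting straight up gently while watching the force.

carry_out(steps=[[[0,0,0.3],0,1],[[0,0,0.3],0,1],[[0,0,0.2],0,1],[[0,0,0],0,1]])

```text
time: 4.45
position: [0.5705, 0.0002, 0.153]
tool_rot: [0.991, -0.136, 0.0, -0.0]
ft_force: [3.4, 0.1, -9.5]
grip_width: 0.0272
```

```bash
python3 st.py
```

```text
t 4.45 p [5.705e-01 2.000e-04 1.530e-01] jaw deg -15.68 z [ 0.001  0.001 -1.   ] F [ 3.4  0.1 -9.5] w 0.0272
```

The force matches the spring (9.5 N at about 5 mm). Continuing.

carry_out(steps=[[[0,0,0.3],0,1],[[0,0,0.3],0,1],[[0,0,0.3],0,1],[[0,0,0.2],0,1],[[0,0,0.1],0,1]])

```text
time: 4.95
position: [0.5705, 0.0002, 0.1631]
tool_rot: [0.991, -0.137, -0.0, -0.001]
ft_force: [5.3, -0.6, -20.8]
grip_width: 0.0273
```

```bash
python3 st.py
```

```text
t 4.95 p [5.705e-01 2.000e-04 1.631e-01] jaw deg -15.69 z [-0.     0.001 -1.   ] F [  5.3  -0.6 -20.8] w 0.0273
```

carry_out(steps=[[[0,0,0.15],0,1],[[0,0,0.15],0,1],[[0,0,0.15],0,1]], squeeze=60)

```text
time: 5.25
position: [0.5705, 0.0002, 0.1631]
tool_rot: [0.991, -0.137, -0.001, -0.001]
ft_force: [5.1, 0.4, -21.9]
grip_width: 0.0273
```

Run:
```python
from st import *
st(); c=snap('scene','s3.png'); cv2.imwrite('pics/s3c.png',cv2.resize(c['pixels'][70:230,170:330,::-1],None,fx=3.5,fy=3.5,interpolation=cv2.INTER_CUBIC)); snap('top','t3.png')
for i in range(8): cams.camera('scene')
st()
```

```text
t 5.25 p [5.705e-01 2.000e-04 1.631e-01] jaw deg -15.72 z [-0.001  0.002 -1.   ] F [  5.1   0.4 -21.9] w 0.0273
t 5.75 p [5.705e-01 2.000e-04 1.631e-01] jaw deg -15.73 z [-0.001  0.002 -1.   ] F [  5.8  -0.8 -22.7] w 0.0271
```

View pics/s3c.png

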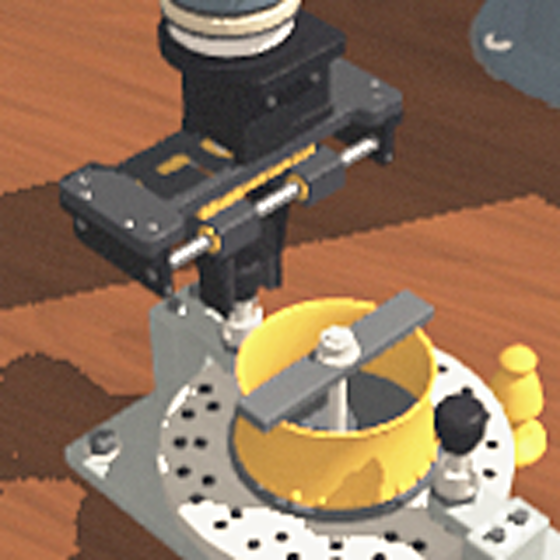

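View pics/s3.png

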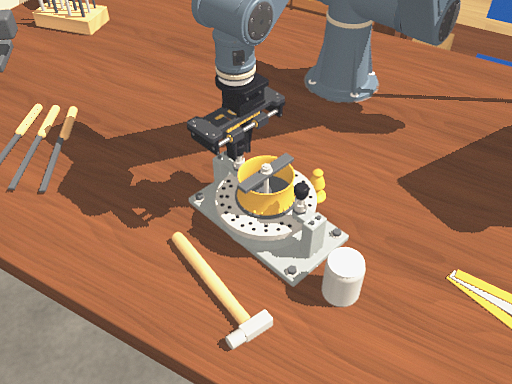

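The final views show the knob gripped and raised, with its stem bare at about (245,305) in the crop. The left knob, plate, hammer, finial and tin look unchanged. The position held at z 0.1631 for 0.5 s with a steady 22 N, which is the 15 N spring plus the push on the stop. Handing in.

```bash
python3 -c "
from st import *
robot.hand_in(); st()"
```

```text
the job is handed in; nothing more can be done
the job is handed in; nothing more can be done
```

The seated plunger was the one on the right arm. I gripped its knob along the indexer's x, pulled it straight up about 15 mm to its stop, and handed in still holding it there at 60 N grip.

- **Which plunger:** triangulation put the right knob's centre at 0.144 m and the left's at 0.158 m, so the left one was parked. I did not touch the left plunger.
- **Fully up:** the tool rose 15.2 mm and then did not rise further under more upward push. The downward pull was a steady 21–23 N, against about 15 N from the spring alone, so the knob is against its stop. The height did not change over the last 0.5 s before hand-in, and the opening stayed at about 27 mm, so the grip is not slipping.
- **Surroundings:** in the last picture the plate, left knob, hammer, finial and tin look as they did at the start.

Two readings were slightly off: the opening is about 27 mm on a knob listed as 29 mm, and there is a side force of about 5 N on the tool. Neither affected the hold. The arm's clock was at 5.75 s at the last check.

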